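# Start the loose cap of the wax jar without crossing its thread

## Task

The red cap of one white jar only rests on top of its thread. Without lifting it off, turn it backward (anticlockwise seen from above) until its yellow-tipped end points along the yellow line and the cap drops into the thread, then turn it forward (clockwise) until it points along the red line or a little farther to the stop, so that the jar is closed, and let go. Do not force the cap forward against the stop before it has dropped, and leave the moulding and the brush where they lie.

Things in the scene. Friction and masses are not known exactly. Their poses are not given: they have to be found in the camera images.
- jar: White plastic jar, 90 mm across, in a wooden block 110 x 110 x 40 mm; fixed, cannot turn. Origin on its axis at bench level, z up; shoulder at 95 mm, neck rim at 113 mm. Its +x carries a yellow line (on shoulder, side and block); a red line lies 65 degrees clockwise of it. A neighbour 0.2 m or more away is the same jar, closed, with a green cap: not the one.
- cap: Red screw cap, 90 g, loose, resting on the thread: disc 75 mm across, 18 mm high, with an upright grip bar on top, 60 mm long along x, 14 mm wide along y, 18 to 48 mm above the origin. Origin: centre of the underside, z up, 109 mm above the bench at the start. The bar's +x end is tipped yellow, at the start 34 to 57 degrees clockwise of the yellow line. 1.5 mm sideways play on the neck.
- cap_grip (a point): Point on the cap's axis, 38 mm above its origin, mid-bar: where to grip. The cap falls 9.5 mm only within about 10 degrees of the yellow line. Held in the fingers it does not fall by itself: lower it with them, or let it drop between loose fingers.
- neck (a point): Centre of the jar's neck rim. Dropped, the cap (origin now at 99.5 mm) can turn back only 10 degrees past the yellow line, and turns forward with little friction to a stop 79 degrees clockwise of it. Turned forward undropped, it jams there.
- moulding: Bystander: curved wooden moulding piece with gilt outer edge, about 95 x 60 x 35 mm, loose, lying at the left (+y). Origin at its underside, middle of its arc.
- brush: Bystander: flat brush with round wooden handle, about 195 mm long along x, 34 mm wide, 18 mm thick, loose, lying at the right (-y). Origin at its underside, 70 mm from the handle's end.
Not all that is in view belongs to the job. There is more than one size of the cap; the job needs the smaller. Leave any black look-alike of the jar alone.

How it is judged (in metres and radians):
On the way:
1. the cap, turned backward to the yellow line, has dropped into the thread (z of cap in the frame of jar below 0.1035 m and horizontal distance between cap and jar below 0.006 m and angle between the x axis of cap and the x axis of jar, either way round below 0.35 rad), for 0.1 s.
At the end, for the whole second after the job is handed in: The cap sits on the jar's neck, dropped (its origin less than 103.5 mm above the bench and within 6 mm of the jar's axis), level within 7 degrees, turned forward at least 46 degrees clockwise of the yellow line (red line at 65, stop at 79), at rest and released (z of cap in the frame of jar below 0.1035 m and horizontal distance between cap and jar below 0.006 m and angle between cap's own z axis and vertical below 0.12 rad and angle between the x axis of cap and the x axis of jar, either way round above 0.8 rad and linear speed of cap below 0.02 m/s); the robot touches nothing.
It fails at once if the cap is lifted off the neck (z of cap in the frame of jar above 0.122 m).
It fails at once if the cap is turned forward into the stop before it has dropped (cross-threaded) (z of cap in the frame of jar above 0.105 m and angle between the x axis of cap and the x axis of jar, either way round above 1.22 rad).
It fails at once if the moulding is moved by more than 20 mm (distance of moulding from where it was at the start of the episode above 0.02 m).
It fails at once if the brush is moved by more than 20 mm (distance of brush from where it was at the start of the episode above 0.02 m).
It also fails if it takes over 35 s, if anything falls off the work surface, if the arm or the gripper's body presses on something with over 40 N, if the wrist force passes 120 N, or if a joint passes its speed limit or range.

## Robot

A 6-joint arm with a two-finger parallel gripper is mounted at the origin on the work surface. World frame = base frame: x ahead of the robot, y to its left, z up, the work surface at z = 0. Lengths are in mm, angles in rad, forces in N, time in s.
With the tool pointing down it reaches from about 275 to 775 mm from the base axis. Payload 14.6 kg.
Tool frame: the origin (TCP) lies midway between the tips of the shut fingers; the grasp point (between the pads) lies 19 mm behind it; z points along the fingers, y is the line along which they close (so a half turn about z gives the same grasp; the last joint's range is limited). The gripper opens to 85 mm and grips with 20 to 120 N. Pads are 22 mm wide; open, the fingers measure 114 mm over their backs; the gripper's body (76 mm by 85 mm) begins 54 mm behind the grasp point. The pads swing forward as they close: fully open they stand 13 mm farther back than shut.
Start: joints at [-1.345, 0.263, -0.048, 1.259, 0, 1.415], TCP at [195.117, -487.399, 231.278] pointing down, gripper open.
Joint ranges: [-2.65, 2.65], [-0.89, 1.7], [-1.18, 1.37], [-2.13, 2.11], [-1.35, 1.29], [-3.14, 3.14]. Speed limits (rad/s): [1.89, 1.89, 2.57, 2.79, 3.14, 3.14].

## Interface

Orientations are given as a unit quaternion [w, x, y, z].
In Python, from workcell import * gives the robot as it stands.
- The arm moves only by the tool drive_tool, never from a script. Its argument "moves" is a list of rows, each an object with "dr": the turn, a rotation vector about the tool's x, y, z scaled (see below), a list of three; "xyz": the shift along the tool's x, y, z scaled (see below), a list of three; "claw": the gripper's target within -1 to 1 (fully open at 1, half-way at 0, shut at -1). A call has 1 to 8 rows; each row is the pose to reach, as a shift and turn from the pose commanded when the call began, along the tool's axes at that moment, turning the shorter way round; what a row does not reach only later rows make up. The controller multiplies each number of a shift by 0.5 m and each number of a turn by 180 degrees. A row lasts 1/8 s, in which the tool goes at most 62.5 mm and 10.7 degrees, less where a joint would pass 70% of its speed; a pose out of reach is approached as far as the arm can. A call with a number of a shift or a turn outside -1 to 1 is refused whole. A call with a gripper value outside its range is refused whole. The fingers move at their own pace and stop on an object; the grip force is fixed at half the most. Time passes only in rows, so rows that repeat a pose let the fingers close. It gives the time, the measured TCP pose, the force, the opening and the grip force at its end, in the units of the state.
- sense(): the state, without advancing time (a new reading comes with each control period).
- read_camera(name): name is "scene" or "top"; returns the picture (384x512x3 uint8, blue, green, red); there is no depth.
- calibration(name): a dict with "camera_matrix" (3x3 intrinsics, pixels), "eye" and "attitude" of the camera in the world. Camera axes: x right, y down, z forward; pixel columns grow to the right and rows downward; lengths in mm; the calibration is good to about 2 mm. A picture is of the moment at which its call begins. calibration takes no time and is no camera call.
- close_job(): hands the job in; it is judged then, once.
Trained networks look in the newest picture that a camera, given by its name, has taken for a name from the list of things; names that differ only in an ending like _2 or _b are one class to them, and where a whole thing is asked for, a point or a joint stands for the part that bears it (a point fixed in the world has none). Each returns a list of dicts, best first, with "confidence" (0 to 1); they miss things now and then, are a little off and sometimes report something else, mostly with a low value. They report only what shows in the picture. A call takes as long as a camera call. They do not tell look-alikes from the thing itself.
- silhouettes(camera, target): "mask" (384x512 bool, what is visible of it) and "point" ([row, column] in pixels, amid what is visible of it).
The state is a dict: "time_s": time; "joint_pos": joint angles; "joint_vel": joint speeds; "tau": joint torques, N m; "tcp_pos": TCP position; "tool_rot": TCP orientation; "ft_force": force on the tool from outside, world axes, zero at the start; "ft_torque": the same for the moment, N m; "width": finger opening in mm; "gripper_force": force on a finger pad.
Only numpy, scipy, OpenCV 4.12 (cv2) and the standard library are available. Lean on these libraries where they do the work, as an engineer would, in place of code of your own. Each camera call takes 0.05 s, during which the arm holds its last target. There are 200 camera calls.

## Working session

There is one attempt and no reset: what is moved stays moved. The work goes in short steps, Python scripts to look and compute and a tool call to move; the robot and the scene stay as the last step left them, time stands still between calls to the robot, and variables do not carry over. Pictures are saved under pics/ and viewed, at most 10 in all, crops included, and the job is handed in when it is done.

Besides the shell and the picture viewer there is one more tool, called after ">>>" as a command line: name --argument value ..., lists and objects as JSON in quotes. drive_tool: Moves the arm, as the interface text tells. Its arguments: {"type":"object","properties":{"moves":{"type":"array","items":{"type":"object","properties":{"dr":{"type":"array","items":{"type":"number","minimum":-1,"maximum":1}},"xyz":{"type":"array","items":{"type":"number","minimum":-1,"maximum":1}},"claw":{"type":"number"}}}}},"required":["moves"]}

```bash
mkdir -p pics; python3 - <<'E'
from workcell import *
import cv2,numpy as np
s=sense();print(s['time_s'],s['tcp_pos'],s['tool_rot'],s['width'])
a=read_camera('scene');b=read_camera('top');cv2.imwrite('pics/scene0.png',a);cv2.imwrite('pics/top0.png',b)
for c in('scene','top'):
    k=calibration(c);print(c,k)
    for t in('cap','jar'):
        for d in silhouettes(c,t):print(t,d['confidence'],d['point'],d['mask'].sum())
E
```

```text
0.0 [ 195.04811953 -487.13775149  230.84996262] [-5.01632589e-04  9.81928511e-01  1.89251545e-01 -2.90238691e-05] 85.34497299600145
scene {'camera_matrix': array([[360.42533   ,   0.        , 256.84946413],
       [  0.        , 360.42533   , 191.03506731],
       [  0.        ,   0.        ,   1.        ]]), 'eye': array([ 962.95840061, -587.03926906,  756.88484294]), 'attitude': array([-0.39376979,  0.87199038,  0.26706   , -0.11513939])}
cap 0.82 [158.5, 286.8] 435
cap 0.64 [173.6, 252.2] 674
jar 0.87 [188.4, 286.3] 1252
jar 0.72 [174.6, 342.5] 1416
top {'camera_matrix': array([[391.25660535,   0.        , 259.7099799 ],
       [  0.        , 391.25660535, 192.7352004 ],
       [  0.        ,   0.        ,   1.        ]]), 'eye': array([ 4.55089092e+02, -7.41514214e-01,  1.33759016e+03]), 'attitude': array([-0.03738896,  0.70707395, -0.70558293,  0.0283058 ])}
cap 0.66 [235.2, 211.6] 758
cap 0.56 [191.6, 211.2] 495
jar 0.76 [199.6, 225.7] 575
jar 0.61 [158.1, 168.1] 1158
```

```bash
ls -la . pics
```

```text
.:
total 12
drwxr-xr-x  3 agent agent 4096 Nov 30 17:02 .
drwxr-xr-x 23 root  root  4096 Nov 30 17:02 ..
drwxr-xr-x  2 agent agent 4096 Nov 30 17:03 pics

pics:
total 632
drwxr-xr-x 2 agent agent   4096 Nov 30 17:03 .
drwxr-xr-x 3 agent agent   4096 Nov 30 17:02 ..
-rw-r--r-- 1 agent agent 304310 Nov 30 17:03 scene0.png
-rw-r--r-- 1 agent agent 329412 Nov 30 17:03 top0.png
```

View pics/scene0.png

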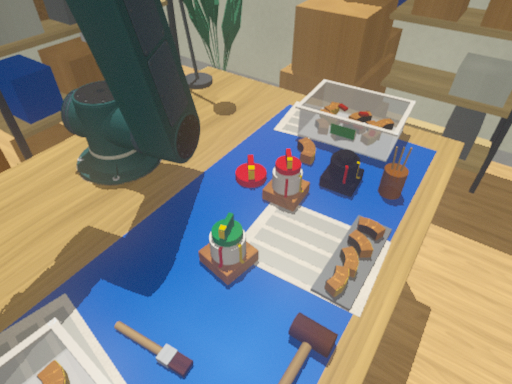

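View pics/top0.png

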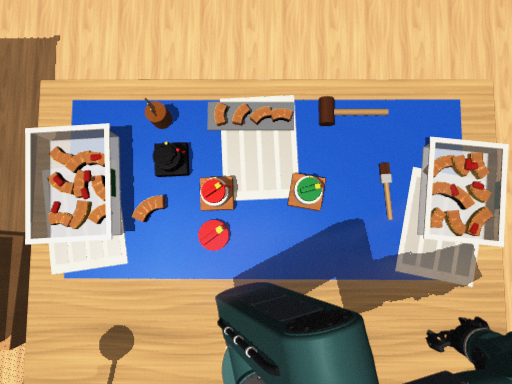

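```bash
python3 - <<'E'
import cv2
a=cv2.imread('pics/top0.png')[150:260,160:270];cv2.imwrite('pics/top0c.png',cv2.resize(a,None,fx=5.4,fy=5.4,interpolation=cv2.INTER_CUBIC))
E
```

```text
(no output)
```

View pics/top0c.png

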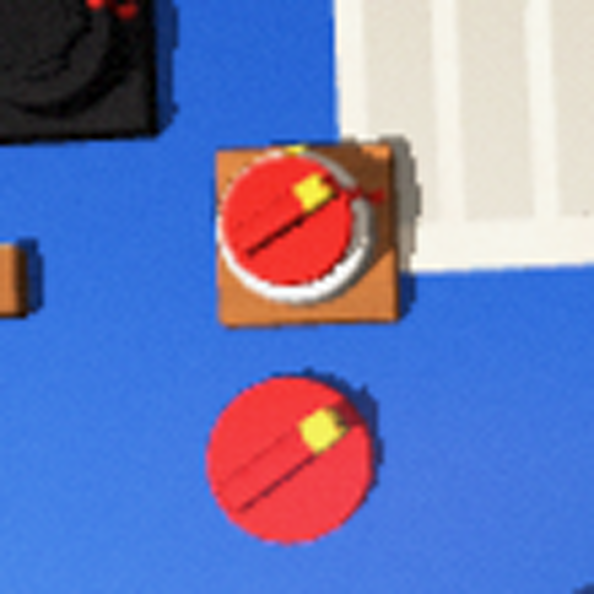

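Candidates are: the red cap on the white jar at top-view pixel (191,214), with yellow line up and red line to the right. The larger red cap lying on the bench is at (235,214), the green-capped jar at (189,308) and the black jar at (158,170). I choose (191,214), and the crop confirms it. Next I fit its pose.

```bash
cat > h.py <<'E'
from workcell import *
import cv2,numpy as np
from scipy.spatial.transform import Rotation as R
from scipy.optimize import minimize
def cam(c):
    k=calibration(c);q=k['attitude'];return k['camera_matrix'],k['eye'],R.from_quat(np.r_[q[1:],q[0]]).as_matrix()
def proj(c,P):
    K,e,A=cam(c);p=(np.asarray(P)-e)@A@K.T;return p[:,:2]/p[:,2:]
def ray(c,rc,z):
    K,e,A=cam(c);d=A@np.linalg.solve(K,[rc[1],rc[0],1]);return e+d*(z-e[2])/d[2]
S=4
def hull(c,P):
    m=np.zeros((384*S,512*S),np.float32);p=cv2.convexHull(((proj(c,P)+.5)*S).astype(np.float32))
    cv2.fillConvexPoly(m,np.round(p).astype(np.int32),1);return cv2.resize(m,(512,384),interpolation=cv2.INTER_AREA)
def box(x0,x1,w,z0,z1):return np.array([[x,y,z] for x in(x0,x1) for y in(-w,w) for z in(z0,z1)],float)
t=np.linspace(0,2*np.pi,60)
DISC=np.vstack([np.c_[37.5*np.cos(t),37.5*np.sin(t),0*t+z] for z in(0,18)])
def masks(c,x,y,yaw,z,L=16):
    T=lambda P:P@R.from_euler('z',yaw,degrees=True).as_matrix().T+[x,y,z]
    return np.maximum(hull(c,T(DISC)),hull(c,T(box(-30,30,7,18,48)))),hull(c,T(box(30-L,30,7,18,48)))
def colour(c,img,x,y,z):
    h=cv2.cvtColor(img,cv2.COLOR_BGR2HSV).astype(int)
    ok=(h[...,1]>130)&(h[...,2]>70)
    r=ok&((h[...,0]<6)|(h[...,0]>172));ye=ok&(h[...,0]>20)&(h[...,0]<36)
    m=hull(c,np.vstack([DISC*[1.15,1.15,1],box(-32,32,8,18,52)])+[x,y,z])>0
    return (r|ye)&m,ye&m
E
python3 - <<'E'
from h import *
im={'top':cv2.imread('pics/top0.png'),'scene':cv2.imread('pics/scene0.png')}
p0=ray('top',(191,214),127);print(p0,ray('scene',(167,288),127))
for cs in(['top'],['scene'],['top','scene']):
  def cost(v):
    s=0
    for c in cs:
        a,b=colour(c,im[c],p0[0],p0[1],109);A,B=masks(c,v[0],v[1],v[2],109)
        s+=abs(A-a).sum()+2*abs(B-b).sum()
    return s
  best=min((minimize(cost,[p0[0],p0[1],y],method='Nelder-Mead',options=dict(initial_simplex=[[p0[0],p0[1],y],[p0[0]+6,p0[1],y],[p0[0],p0[1]+6,y],[p0[0],p0[1],y+8]])) for y in(-30,-50,-70)),key=lambda r:r.fun)
  print(cs,best.x,best.fun)
# block: brown in top near the jar
i=im['top'];h=cv2.cvtColor(i,cv2.COLOR_BGR2HSV)[165:220,192:242];print(h[38,12],h[12,40])
m=((h[...,0]>7)&(h[...,0]<20)&(h[...,1]>90)).astype(np.uint8)
n,l,st,ce=cv2.connectedComponentsWithStats(m);k=1+st[1:,4].argmax();pts=np.argwhere(l==k)+[165,192]
w=np.array([ray('top',p,40)[:2] for p in pts]).astype(np.float32)
print('block',cv2.minAreaRect(w))
hs=cv2.cvtColor(i,cv2.COLOR_BGR2HSV).astype(int)
for nm,f in(('y',(hs[...,0]>20)&(hs[...,0]<36)),('r',(hs[...,0]<6)|(hs[...,0]>172))):
    q=np.argwhere(f&(hs[...,1]>130));q=q[(q[:,0]>170)&(q[:,0]<200)&(q[:,1]>200)&(q[:,1]<236)]
    print(nm,[(int(a),int(b),ray('top',(a,b),95)[:2].round().tolist()) for a,b in q if (nm=='y' and a<183) or(nm=='r' and b>225)])
E
```

```text
[573.12726903 157.33383889 127.        ] [588.38890151 142.73144111 127.        ]
['top'] [576.00534085 162.22195322 -49.08180084] 84.5625
['scene'] [576.2640332  163.59007236 -57.90204137] 154.5Traceback (most recent call last):
  File "<stdin>", line 11, in <module>
  File "<stdin>", line 11, in <genexpr>
    res = _minimize_neldermead(fun, x0, args, callback, bounds=bounds,
                               **options)
    fxr = func(xr)
    fx = function(np.copy(x), *(wrapper_args + args))
  File "<stdin>", line 8, in cost
  File "h.py", line 20, in masks
    return np.maximum(hull(c,T(DISC)),hull(c,T(box(-30,30,7,18,48)))),hull(c,T(box(30-L,30,7,18,48)))
                                                                      ~~~~^^^^^^^^^^^^^^^^^^^^^^^^^^^
  File "h.py", line 13, in hull
    m=np.zeros((384*S,512*S),np.float32);p=cv2.convexHull(((proj(c,P)+.5)*S).astype(np.float32))
                                                            ~~~~^^^^^
  File "h.py", line 8, in proj
    K,e,A=cam(c);p=(np.asarray(P)-e)@A@K.T;return p[:,:2]/p[:,2:]
          ~~~^^^
  File "h.py", line 6, in cam
    k=calibration(c);q=k['attitude'];return k['camera_matrix'],k['eye'],R.from_quat(np.r_[q[1:],q[0]]).as_matrix()
ValueError: time passes only in moves, steps and waits
```

```bash
python3 - <<'E'
s=open('h.py').read()
i=s.index('def cam');j=s.index('def proj')
s=s[:i]+'''CAL={'scene':([360.42533,256.84946413,191.03506731],[962.95840061,-587.03926906,756.88484294],[-0.39376979,0.87199038,0.26706,-0.11513939]),
'top':([391.25660535,259.7099799,192.7352004],[455.089092,-.741514214,1337.59016],[-0.03738896,0.70707395,-0.70558293,0.0283058])}
def cam(c):
    (f,u,v),e,q=CAL[c];return np.array([[f,0,u],[0,f,v],[0,0,1]]),np.array(e),R.from_quat(q[1:]+q[:1]).as_matrix()
'''+s[j:]
s+='''
def fit(im,cs,p0,z,yaws):
    x,y=p0[:2];cols={c:colour(c,im[c],x,y,z) for c in cs}
    def cost(v):
        s=0
        for c in cs:
            a,b=cols[c];A,B=masks(c,v[0],v[1],v[2],z);s+=abs(A-a).sum()+2*abs(B-b).sum()
        return s
    b=min((minimize(cost,[x,y,w],method='Nelder-Mead',options=dict(initial_simplex=[[x,y,w],[x+6,y,w],[x,y+6,w],[x,y,w+8]])) for w in yaws),key=lambda r:r.fun)
    return b.x.round(1),b.fun
'''
open('h.py','w').write(s)
E
python3 - <<'E'
from h import *
im={'top':cv2.imread('pics/top0.png'),'scene':cv2.imread('pics/scene0.png')}
print(fit(im,['top','scene'],[576,162],109,(-35,-50,-65)))
i=im['top'];h=cv2.cvtColor(i,cv2.COLOR_BGR2HSV)[165:220,192:242];print(h[38,12],h[12,40])
m=((h[...,0]>4)&(h[...,0]<20)&(h[...,1]>90)).astype(np.uint8)
n,l,st,ce=cv2.connectedComponentsWithStats(m);k=1+st[1:,4].argmax();pts=np.argwhere(l==k)+[165,192]
w=np.array([ray('top',p,40)[:2] for p in pts]).astype(np.float32)
print('block',cv2.minAreaRect(w))
hs=cv2.cvtColor(i,cv2.COLOR_BGR2HSV).astype(int)
for nm,f in(('y',(hs[...,0]>20)&(hs[...,0]<36)),('r',(hs[...,0]<6)|(hs[...,0]>172))):
    q=np.argwhere(f&(hs[...,1]>130));q=q[(q[:,0]>170)&(q[:,0]<200)&(q[:,1]>200)&(q[:,1]<236)]
    print(nm,[(int(a),int(b),ray('top',(a,b),95)[:2].round().tolist()) for a,b in q if (nm=='y' and a<183) or(nm=='r' and b>225)])
for c in im:
    o=cv2.imread(f'pics/{c}0.png');
E
```

```text
(array([576.5, 162.8, -57.6]), np.float64(240.5))
[ 13 173 208] [ 12 118 128]
block ((575.1726684570312, 158.84454345703125), (110.60411071777344, 108.62554168701172), 2.1621627807617188)
y [(177, 213, [621.0, 165.0]), (177, 214, [621.0, 162.0]), (177, 215, [621.0, 159.0]), (177, 216, [621.0, 156.0]), (178, 214, [618.0, 162.0])]
r [(185, 226, [596.0, 123.0]), (185, 229, [596.0, 114.0]), (185, 230, [596.0, 111.0]), (186, 226, [592.0, 123.0]), (186, 227, [592.0, 120.0]), (186, 228, [592.0, 117.0]), (186, 229, [592.0, 114.0]), (186, 230, [592.0, 110.0]), (187, 228, [589.0, 117.0]), (187, 229, [589.0, 114.0]), (187, 230, [589.0, 110.0])]
```

>>> drive_tool --moves '[{"xyz": [0.12,-0.09,0],"dr": [0,0,-0.05],"claw": 1},{"xyz": [0.24,-0.18,0],"dr": [0,0,-0.1],"claw": 1},{"xyz": [0.36,-0.28,0],"dr": [0,0,-0.15],"claw": 1},{"xyz": [0.48,-0.37,0],"dr": [0,0,-0.2],"claw": 1},{"xyz": [0.6,-0.46,0],"dr": [0,0,-0.25],"claw": 1},{"xyz": [0.6,-0.46,0],"dr": [0,0,-0.29],"claw": 1},{"xyz": [0.6,-0.46,0],"dr": [0,0,-0.29],"claw": 1}]'

```text
time_s: 1.18
tcp_pos: [389.4, -159.0, 231.4]
tool_rot: [-0.0, 0.796, 0.605, 0.0]
ft_force: [-0.6, -0.7, -0.3]
width: 85.4
gripper_force: 0.0
```

```bash
cat >> h.py <<'E'
def go(s,x,y,z,yaw):
    q=s['tool_rot'];A=R.from_quat(np.r_[q[1:],q[0]]);d=A.inv().apply(np.array([x,y,z])-s['tcp_pos'])
    T=R.from_euler('z',yaw,degrees=True)*R.from_euler('x',180,degrees=True)
    print('t',s['time_s'],'tcp',s['tcp_pos'].round(1),'yaw',np.degrees(np.arctan2(*A.as_matrix()[[1,0],0])).round(1),'F',np.round(s['ft_force'],1),'T',np.round(s['ft_torque'],2),'w',round(s['width'],1),'j',np.round(s['joint_pos'],2))
    print('xyz',(d/500).round(4),'dr',((A.inv()*T).as_rotvec()/np.pi).round(4))
E
python3 -c "
from h import *
go(sense(),576,161.5,231,126)"
```

```text
t 1.175 tcp [ 389.4 -159.   231.4] yaw 74.5 F [-0.6 -0.7 -0.3] T [-0.03 -0.02 -0.04] w 85.4 j [-0.58  0.08 -0.28  1.21  0.    1.26]
xyz [0.7176 0.1877 0.0011] dr [ 1.000e-04 -1.000e-04 -2.864e-01]
```

>>> drive_tool --moves '[{"xyz": [0.12,0.03,0],"dr": [0,0,-0.05],"claw": 1},{"xyz": [0.24,0.06,0],"dr": [0,0,-0.1],"claw": 1},{"xyz": [0.36,0.09,0],"dr": [0,0,-0.15],"claw": 1},{"xyz": [0.48,0.13,0],"dr": [0,0,-0.2],"claw": 1},{"xyz": [0.6,0.16,0],"dr": [0,0,-0.25],"claw": 1},{"xyz": [0.718,0.188,0],"dr": [0,0,-0.286],"claw": 1},{"xyz": [0.718,0.188,0],"dr": [0,0,-0.286],"claw": 1},{"xyz": [0.718,0.188,0],"dr": [0,0,-0.286],"claw": 1}]'

```text
time_s: 2.17
tcp_pos: [577.3, 156.0, 231.0]
tool_rot: [-0.0, 0.459, 0.889, -0.0]
ft_force: [-1.1, -1.0, 0.2]
width: 85.4
gripper_force: 0.0
```

```bash
python3 -c "
from h import *
a=read_camera('scene');cv2.imwrite('pics/s1.png',a)
go(sense(),576,161.5,132,126)
c=a[60:230,180:400];c=cv2.resize(c,None,fx=3.5,fy=3.5,interpolation=cv2.INTER_CUBIC);cv2.imwrite('pics/s1c.png',c)"
```

```text
t 2.225 tcp [577.2 155.6 231.3] yaw 125.4 F [-0.2 -0.2  0.1] T [-0.   -0.04 -0.02] w 85.2 j [ 0.13  0.39  0.14  1.32 -0.    1.08]
xyz [0.0109 0.005  0.1985] dr [-0.0001  0.     -0.0034]
```

View pics/s1c.png

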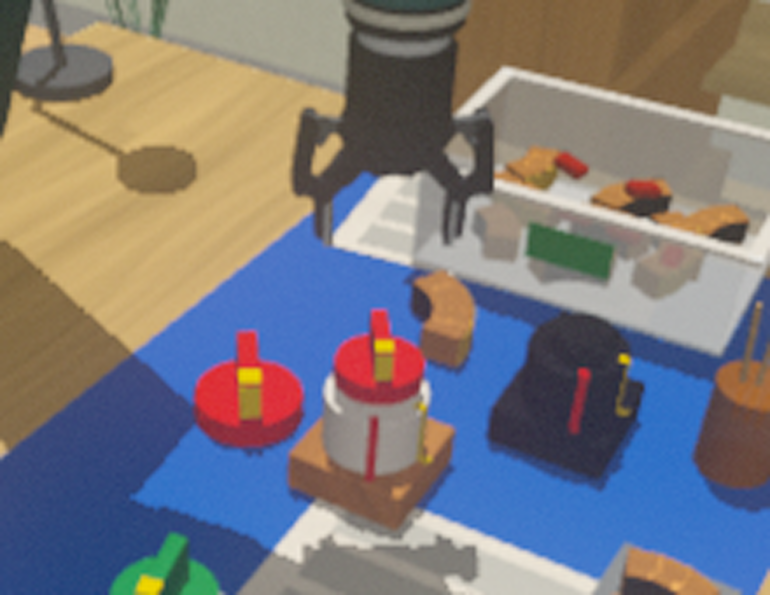

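>>> drive_tool --moves '[{"xyz": [0,0,0],"claw": 1}]'

```text
invalid input
```

```bash
python3 -c "
from h import *
go(sense(),576,161.5,132,126)"
```

```text
t 2.225 tcp [577.2 155.6 231.3] yaw 125.4 F [-0.2 -0.2  0.1] T [-0.   -0.04 -0.02] w 85.2 j [ 0.13  0.39  0.14  1.32 -0.    1.08]
xyz [0.0109 0.005  0.1985] dr [-0.0001  0.     -0.0034]
```

>>> drive_tool --moves '[{"xyz": [0.005,0.002,0.04],"dr": [0,0,0],"claw": 1},{"xyz": [0.01,0.004,0.08],"dr": [0,0,0],"claw": 1},{"xyz": [0.01,0.004,0.08],"dr": [0,0,0],"claw": 1}]'

```text
time_s: 2.6
tcp_pos: [575.1, 160.7, 190.7]
tool_rot: [-0.001, 0.459, 0.889, -0.001]
ft_force: [0.6, -0.1, 0.3]
width: 85.4
gripper_force: 0.0
```

```bash
python3 -c "
from h import *
go(sense(),576,161.5,132,126)"
```

```text
t 2.6 tcp [575.1 160.7 190.7] yaw 125.4 F [ 0.6 -0.1  0.3] T [ 0.01 -0.02 -0.02] w 85.4 j [ 0.14  0.4   0.05  1.22 -0.    1.09]
xyz [0.0002 0.0025 0.1174] dr [-0.0006 -0.0003 -0.0035]
```

>>> drive_tool --moves '[{"xyz": [0,0.001,0.04],"dr": [0,0,0],"claw": 1},{"xyz": [0,0.002,0.08],"dr": [0,0,0],"claw": 1},{"xyz": [0,0.002,0.117],"dr": [0,0,-0.003],"claw": 0},{"xyz": [0,0.002,0.117],"dr": [0,0,-0.003],"claw": -0.4},{"xyz": [0,0.002,0.117],"dr": [0,0,-0.003],"claw": -0.4},{"xyz": [0,0.002,0.117],"dr": [0,0,-0.003],"claw": -0.4}]'

```text
time_s: 3.35
tcp_pos: [577.4, 162.6, 133.9]
tool_rot: [0.001, 0.454, 0.891, 0.0]
ft_force: [0.1, 0.8, 0.1]
width: 25.8
gripper_force: 0.0
```

```bash
python3 -c "
from h import *
a=read_camera('scene');cv2.imwrite('pics/s2.png',a)
go(sense(),576,161.5,132,126)
c=a[90:230,220:360];c=cv2.resize(c,None,fx=4.2,fy=4.2,interpolation=cv2.INTER_CUBIC);cv2.imwrite('pics/s2c.png',c)"
```

```text
t 3.4 tcp [577.3 162.6 133.7] yaw 126.0 F [0.3 1.2 0. ] T [ 0.08 -0.03  0.01] w 25.8 j [ 0.14  0.43 -0.06  1.08  0.    1.08]
xyz [-0.0003 -0.0034  0.0033] dr [0.0003 0.0002 0.0001]
```

View pics/s2c.png

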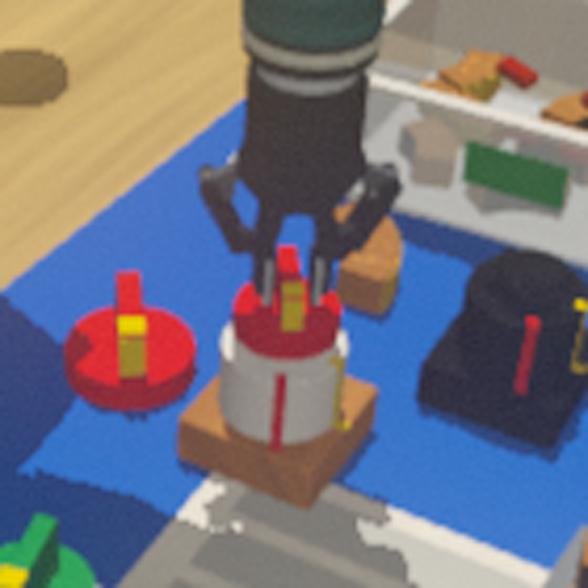

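The fingers straddle the bar centrally, with pads at crop columns 267 and 319 and the bar at 290. I'll close them.

>>> drive_tool --moves '[{"xyz": [0,0,0],"dr": [0,0,0],"claw": -0.6},{"xyz": [0,0,0],"dr": [0,0,0],"claw": -0.75},{"xyz": [0,0,0],"dr": [0,0,0],"claw": -0.75},{"xyz": [0,0,0],"dr": [0,0,0],"claw": -0.75}]'

```text
time_s: 3.9
tcp_pos: [577.0, 162.7, 133.2]
tool_rot: [0.0, 0.454, 0.891, 0.0]
ft_force: [-2.0, -0.4, 6.0]
width: 13.0
gripper_force: 58.6
```

```bash
python3 -c "
from h import *
go(sense(),576,161.5,132,180)"
```

```text
t 3.9 tcp [577.  162.7 133.2] yaw 126.0 F [-2.  -0.4  6. ] T [-0.14  0.19  0.04] w 13.0 j [ 0.14  0.43 -0.06  1.08 -0.    1.08]
xyz [-0.0007 -0.0031  0.0023] dr [ 1.000e-04  2.000e-04 -2.998e-01]
```

>>> drive_tool --moves '[{"xyz": [0,0,0],"dr": [0,0,-0.04],"claw": -0.75},{"xyz": [0,0,0],"dr": [0,0,-0.08],"claw": -0.75},{"xyz": [0,0,0],"dr": [0,0,-0.12],"claw": -0.75},{"xyz": [0,0,0],"dr": [0,0,-0.16],"claw": -0.75},{"xyz": [0,0,0],"dr": [0,0,-0.16],"claw": -0.75}]'

```text
time_s: 4.53
tcp_pos: [577.2, 162.8, 133.1]
tool_rot: [0.0, 0.218, 0.976, 0.0]
ft_force: [-0.2, -0.3, 6.1]
width: 12.9
gripper_force: 58.6
```

```bash
python3 -c "
from h import *
go(sense(),576,161.5,132,180)"
```

```text
t 4.525 tcp [577.2 162.8 133.1] yaw 154.8 F [-0.2 -0.3  6.1] T [ 0.06 -0.06  0.1 ] w 12.9 j [ 0.14  0.43 -0.06  1.08  0.    0.58]
xyz [ 0.0011 -0.0034  0.0023] dr [ 1.000e-04  3.000e-04 -1.398e-01]
```

Forces are low; the turn goes on to the yellow line.

>>> drive_tool --moves '[{"xyz": [0,0,0],"dr": [0,0,-0.04],"claw": -0.75},{"xyz": [0,0,0],"dr": [0,0,-0.08],"claw": -0.75},{"xyz": [0,0,0],"dr": [0,0,-0.12],"claw": -0.75},{"xyz": [0,0,0],"dr": [0,0,-0.143],"claw": -0.75},{"xyz": [0,0,0],"dr": [0,0,-0.143],"claw": -0.75}]'

```text
time_s: 5.15
tcp_pos: [576.7, 162.7, 132.5]
tool_rot: [-0.0, -0.004, 1.0, -0.0]
ft_force: [0.3, -0.7, -1.1]
width: 12.9
gripper_force: 58.4
```

```bash
python3 -c "
from h import *
a=read_camera('scene');cv2.imwrite('pics/s3.png',a)
go(sense(),576,161.5,132,180)
c=a[90:230,220:360];c=cv2.resize(c,None,fx=4.2,fy=4.2,interpolation=cv2.INTER_CUBIC);cv2.imwrite('pics/s3c.png',c)"
```

```text
t 5.2 tcp [576.7 162.7 132.5] yaw -179.6 F [ 0.4  0.3 -0.5] T [ 0.01  0.05 -0.03] w 13.0 j [ 0.14  0.43 -0.06  1.08  0.    0.13]
xyz [ 0.0015 -0.0024  0.0011] dr [-0.     -0.0002  0.0023]
```

View pics/s3c.png

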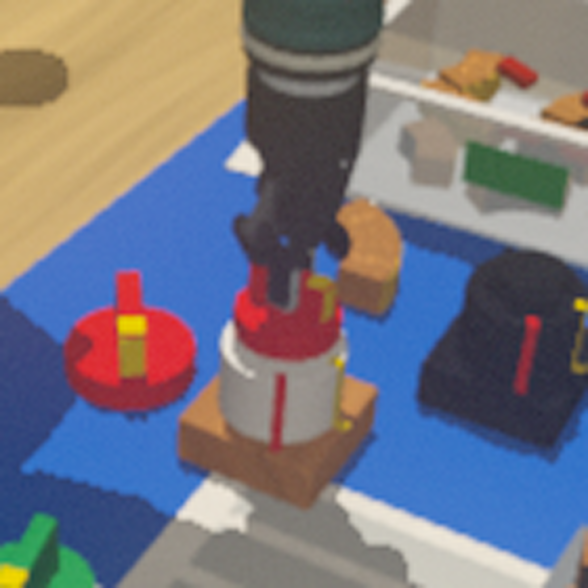

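The tip at crop (322,290) stands over the yellow line at (340,370). The support force has gone from 6 N to about 0, so the cap is over the gap; I lower it.

>>> drive_tool --moves '[{"xyz": [0,0,0.004],"dr": [0,0,0],"claw": -0.75},{"xyz": [0,0,0.008],"dr": [0,0,0],"claw": -0.75},{"xyz": [0,0,0.01],"dr": [0,0,0],"claw": -0.75}]'

```text
time_s: 5.58
tcp_pos: [576.8, 162.7, 127.5]
tool_rot: [-0.0, -0.005, 1.0, -0.0]
ft_force: [0.4, -0.0, -0.9]
width: 12.9
gripper_force: 58.4
```

```bash
python3 -c "
from h import *
go(sense(),576,161.5,123,180)"
```

```text
t 5.575 tcp [576.8 162.7 127.5] yaw -179.5 F [ 0.4 -0.  -0.9] T [-0.03  0.02  0.02] w 12.9 j [ 0.14  0.44 -0.07  1.07 -0.    0.13]
xyz [ 0.0016 -0.0023  0.0091] dr [-0.     -0.0001  0.0031]
```

It goes down 5 mm freely; now the rest, then a short loosening so that it seats.

>>> drive_tool --moves '[{"xyz": [0,0,0.004],"dr": [0,0,0],"claw": -0.75},{"xyz": [0,0,0.008],"dr": [0,0,0],"claw": -0.75},{"xyz": [0,0,0.008],"dr": [0,0,0],"claw": -0.55},{"xyz": [0,0,0.008],"dr": [0,0,0],"claw": -0.55},{"xyz": [0,0,0.008],"dr": [0,0,0],"claw": -0.55}]'

```text
time_s: 6.2
tcp_pos: [577.0, 162.7, 123.9]
tool_rot: [0.0, -0.005, 1.0, 0.0]
ft_force: [0.7, 0.2, -0.3]
width: 19.2
gripper_force: 0.0
```

```bash
python3 -c "
from h import *
a=read_camera('scene');cv2.imwrite('pics/s4.png',a)
go(sense(),577,162.7,124,180)
im={'scene':a}
for z in(109,99.5):print(z,fit(im,['scene'],[577,162],z,(0,)))"
```

```text
t 6.25 tcp [576.9 162.7 123.8] yaw -179.4 F [0.3 0.7 0.1] T [-0.02 -0.04  0.  ] w 19.6 j [ 0.14  0.44 -0.07  1.06 -0.    0.13]
xyz [-0.0001  0.     -0.0003] dr [-0.      0.      0.0032]
109 (array([582.1, 151.9,   5.9]), np.float64(339.5))
99.5 (array([ 5.770e+02,  1.621e+02, -2.000e-01]), np.float64(330.5))
```

The 99.5 mm fit lands on the jar axis, so the cap has dropped. I regrip and turn it forward about 70°.

>>> drive_tool --moves '[{"xyz": [0,0,0],"dr": [0,0,0],"claw": -0.75},{"xyz": [0,0,0],"dr": [0,0,0],"claw": -0.75},{"xyz": [0,0,0],"dr": [0,0,0],"claw": -0.75},{"xyz": [0,0,0],"dr": [0,0,0.04],"claw": -0.75},{"xyz": [0,0,0],"dr": [0,0,0.08],"claw": -0.75},{"xyz": [0,0,0],"dr": [0,0,0.12],"claw": -0.75},{"xyz": [0,0,0],"dr": [0,0,0.16],"claw": -0.75},{"xyz": [0,0,0],"dr": [0,0,0.16],"claw": -0.75}]'

```text
time_s: 7.25
tcp_pos: [577.1, 162.7, 124.0]
tool_rot: [0.0, 0.243, 0.97, 0.0]
ft_force: [0.6, 0.4, 6.8]
width: 13.1
gripper_force: 59.4
```

```bash
python3 -c "
from h import *
go(sense(),577,162.7,124,110)"
```

```text
t 7.25 tcp [577.1 162.7 124. ] yaw 151.8 F [0.6 0.4 6.8] T [-0.   -0.01 -0.09] w 13.1 j [ 0.14  0.44 -0.07  1.06  0.    0.63]
xyz [ 0.0002 -0.0002 -0.    ] dr [1.000e-04 1.000e-04 2.323e-01]
```

>>> drive_tool --moves '[{"xyz": [0,0,0],"dr": [0,0,0.04],"claw": -0.75},{"xyz": [0,0,0],"dr": [0,0,0.08],"claw": -0.75},{"xyz": [0,0,0],"dr": [0,0,0.12],"claw": -0.75},{"xyz": [0,0,0],"dr": [0,0,0.16],"claw": -0.75},{"xyz": [0,0,0],"dr": [0,0,0.2],"claw": -0.75},{"xyz": [0,0,0],"dr": [0,0,0.22],"claw": -0.75},{"xyz": [0,0,0],"dr": [0,0,0.22],"claw": -0.75}]'

```text
time_s: 8.12
tcp_pos: [577.1, 162.7, 124.0]
tool_rot: [0.0, 0.557, 0.831, 0.0]
ft_force: [0.7, 0.1, 4.7]
width: 12.7
gripper_force: 59.5
```

```bash
python3 -c "
from h import *
go(sense(),577,162.7,124,110)"
```

```text
t 8.125 tcp [577.1 162.7 124. ] yaw 112.3 F [0.7 0.1 4.7] T [-0.02  0.04 -0.08] w 12.7 j [ 0.14  0.44 -0.07  1.06 -0.    1.32]
xyz [ 0.     -0.0002 -0.    ] dr [0.0002 0.     0.0129]
```

Turned to about 68°. I open the fingers in place first, then rise.

>>> drive_tool --moves '[{"xyz": [0,0,0],"dr": [0,0,0],"claw": -0.4},{"xyz": [0,0,0],"dr": [0,0,0],"claw": 0},{"xyz": [0,0,0],"dr": [0,0,0],"claw": 0},{"xyz": [0,0,0],"dr": [0,0,0],"claw": 0},{"xyz": [0,0,-0.06],"dr": [0,0,0],"claw": 0},{"xyz": [0,0,-0.14],"dr": [0,0,0],"claw": 0},{"xyz": [0,0,-0.22],"dr": [0,0,0],"claw": 0},{"xyz": [0,0,-0.22],"dr": [0,0,0],"claw": 0}]'

```text
time_s: 9.12
tcp_pos: [578.1, 162.9, 236.5]
tool_rot: [0.002, 0.558, 0.83, 0.002]
ft_force: [0.2, 0.1, -0.4]
width: 42.8
gripper_force: 0.0
```

```bash
python3 -c "
from h import *
a=read_camera('scene');cv2.imwrite('pics/s5.png',a)
go(sense(),577,162.7,230,110)
im={'scene':a}
for z in(109,99.5):print(z,fit(im,['scene'],[577,162],z,(-60,-75)))
c=a[90:230,220:360];c=cv2.resize(c,None,fx=4.2,fy=4.2,interpolation=cv2.INTER_CUBIC);cv2.imwrite('pics/s5c.png',c)"
```

```text
t 9.175 tcp [577.4 162.7 234.6] yaw 112.2 F [ 0.9 -0.  -1.6] T [-0.04 -0.04  0.01] w 42.6 j [ 0.14  0.39  0.16  1.33 -0.    1.32]
xyz [ 0.0002 -0.0008  0.0092] dr [0.0006 0.0002 0.0122]
109 (array([581.7, 152.5, -63.8]), np.float64(178.125))
99.5 (array([576.5, 163.8, -65.1]), np.float64(173.5))
```

View pics/s5c.png

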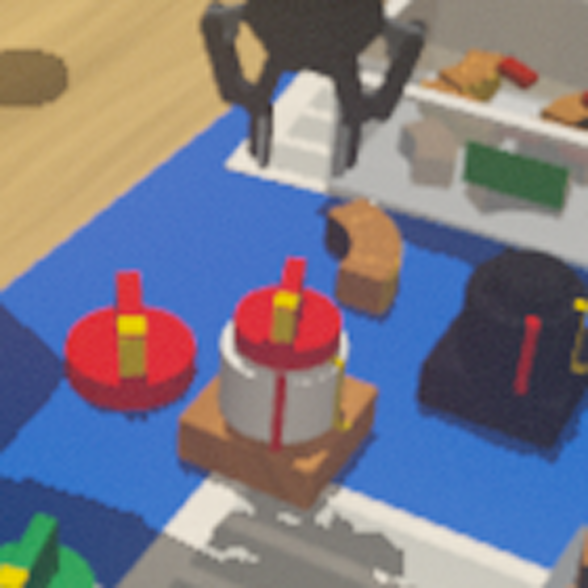

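The cap sits lower and level. Its tip at crop (286,300) points along the red line at (280,400), and the fingers are clear of it.

```bash
python3 -c "
from workcell import *
print(close_job())"
```

```text
the job is handed in; nothing more can be done
None
```

The job is handed in, with no verdict shown: the cap was turned back to the yellow line, dropped into the thread, turned forward to about the red line (65–68°) and released, and the moulding and brush were not touched.

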